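# Lock the stage carriage, release the drive coupler and hold it off its ball

### The arm

A 7-joint arm with a two-finger parallel gripper is mounted at the origin on a cart in front of the work surface, level with it; the furniture and walls round the work are solid. World frame = base frame: x ahead of the robot, y to its left, z up, the work surface at z = 0. Lengths are in m, angles in rad, forces in N, time in s.
With the tool pointing down it reaches from about 0.4 to 0.875 m from the base axis. Payload 19.3 kg.
Tool frame: the origin (TCP) lies at the very end of the fingers, on their centre line; the grasp point (between the pads) lies 19 mm behind it; z points along the fingers, y is the direction in which the jaws open and shut (so a half turn about z gives the same grasp; the last joint's range is limited). The gripper opens to 85 mm and grips with 20 to 120 N. Pads are 22 mm wide; open, the fingers measure 114 mm over their backs; the gripper's body (76 mm by 85 mm) begins 54 mm behind the grasp point. The pads swing forward as they close: fully open they stand 13 mm farther back than shut.
Start: joints at [-0.07, 0.521, -0.036, 1.599, 0.021, 1.021, -0.113], TCP at [0.625, -0, 0.231] pointing down, gripper open.
Joint ranges: [-2.91, 2.91], [-0.3, 2.13], [-1.5, 1.42], [0.17, 2.43], [-1.26, 4.41], [0.16, 1.93], [-2.52, 2.52]. Speed limits (rad/s): [1.89, 1.89, 2.39, 2.39, 3.01, 3.01, 3.01].

### API

Orientations are given as [roll, pitch, yaw] about the fixed x, y, z axes, in that order (R = Rz(yaw) Ry(pitch) Rx(roll)).
In Python, from workcell import bot, grab_frame, calibration, workorder gives the robot as it stands.
- The arm moves only by the tool move_arm, never from a script. Its arguments are lists of equal length, an entry for each row: "jaw": the closure in counts, from 0 (fully open) to 255 (shut); "dp": the shift along the tool's x, y, z in units of 800 mm (1.0 is 800 mm), a list of three; "rotation": the turn, a rotation vector about the tool's x, y, z in units of pi rad (1.0 is pi rad), a list of three. In form: {"jaw": [jaw, ...], "dp": [[dx, dy, dz], ...], "rotation": [[rx, ry, rz], ...]}. A call has 1 to 10 rows; each row shifts and turns the commanded pose from where the row before left it, along the tool's axes as they then stand; what a row does not reach is not made up. A row lasts 1/8 s, in which the tool goes at most 62.5 mm and 10.7 degrees, less where a joint would pass 70% of its speed; a pose out of reach is approached as far as the arm can. A call with a number of a shift or a turn outside -1 to 1 is refused whole. A call with a gripper value outside its range is refused whole. The fingers move at their own pace and stop on an object; "squeeze" is the grip in N (left out, the last holds). Time passes only in rows, so rows that do not move let the fingers close. It gives the time, the measured TCP pose, the force and the opening at its end, in the units of the state.
- bot.observe(): the state, without advancing time (a new reading comes with each control period).
- grab_frame(name): name is "scene" or "side" or "wrist"; returns the picture (420x560x3 uint8, blue, green, red); there is no depth.
- calibration(name): a dict with "camera_matrix" (3x3 intrinsics, pixels), "T" (4x4, takes a point from camera to world coordinates). Camera axes: x right, y down, z forward; pixel columns grow to the right and rows downward; lengths in m; the calibration is good to about 2 mm. A picture is of the moment at which its call begins: read the wrist's pose just before it. calibration takes no time and is no camera call; for the wrist camera it gives the pose at the moment of the call.
- workorder.job_done(): hands the job in, once; it reports no verdict.
The state is a dict: "clock": time; "qpos": joint angles; "qd": joint speeds; "joint_efforts": joint torques, N m; "position": TCP position; "tool_rot": TCP orientation; "force": force on the tool from outside, world axes, zero at the start; "moment": the same for the moment, N m; "grip_width": finger opening in m.
Only numpy, scipy, OpenCV 4.12 (cv2) and the standard library are available. Lean on these libraries where they do the work, as an engineer would, in place of code of your own. Each camera call takes 0.05 s, during which the arm holds its last target. There are 200 camera calls.

### The job

The sample carriage of the motorised transfer stage has to be uncoupled from its drive without losing its position. First turn the T-bar clamp knob on the carriage clockwise (seen from above) until it is tight, because a recoil spring pulls the carriage away once it is uncoupled; then pull the coupler's spring latch fully sideways by its upright finger tab, lift the drawbar's coupler head well clear of the drive ball, and finish still holding it raised. Do not shift the carriage along its shafts, and leave the things lying round the stage where they are.

Things in the scene. Friction and masses are not known exactly. Their poses are not given: they have to be found in the camera images.
- stage: Motorised transfer stage fixed on the bench, 340 x 110 mm, at most 100 mm high: base plate, two shafts; from the round drum end: carriage with sample block, drawbar, drive block with ball, square black motor. Origin under its centre at bench height; x runs along the shafts toward the motor, y to the side of knob and latch tab (toward the robot within 15 degrees), z up.
- clamp_knob_grip (a point): Centre of the black T-bar of the clamp knob, on its vertical axis, 89.5 mm above the bench. The bar is 48 mm long (its x axis), 12.5 mm wide (its y axis) and 17 mm high; below it are a 22 mm hub and a thin stem. The sample block beside it is lower: its top is 56 mm above the bench.
- clamp_knob (a joint): Angle of the clamp knob, rad: grows when turned clockwise seen from above; starts between 0 and 0.3, begins to bite at about 0.85, stop (tight) at 1.4. Turning takes 0.12 to 0.3 N m; it stays where it is left. At 0 the bar lies along the stage's x axis.
- carriage_deck (a point): Point on the carriage's deck, 46 mm above the bench, in the middle of the stage's width. The carriage is an aluminium block 86 x 92 x 24 mm on the two shafts, pulled along the stage's -x by a recoil spring of about 4 N; only the coupler on the ball, or the tightened clamp knob, holds it.
- latch_tab (a point): Centre of the latch's black ribbed upright finger tab: 24 mm along the drawbar (x), 9.5 mm thick (y, the way the latch slides), 31 mm high; at first 75.5 mm above the bench and 56 mm to the stage's +y side of the coupler head. Between tab and head are 34 mm of room, 27 mm low down beside the latch guide (up to 7 mm below this point); a steel strip joins them 24 mm below it.
- latch (a joint): Slide of the latch, m: 0 shut (its fork under the ball locks the coupler down); grows as the tab is pulled along the stage's +y, away from the coupler head; stop at 0.015. Its spring takes 2.5 N at 0 and 7.7 N at the stop and shuts it when let go. The coupler comes off the ball with the latch beyond 0.012.
- coupler_head (a point): Centre of the socket in the coupler head at the drawbar's free end (a dark steel cap 33 mm across, its top 16 mm above this point, its underside 13 mm below); at the start it is the centre of the ball, 62 mm above the bench.
- drawbar_pivot (a point): Middle of the drawbar's hinge pin on the carriage, 62 mm above the bench; the hinge axis lies along the stage's y. The drawbar runs from here 84 mm along the stage's +x to the coupler head.
- drawbar (a joint): Angle of the drawbar, rad: 0 level, coupler down on the ball; grows as the head is lifted about the pivot (stop at 0.9). It turns freely, weighs 0.2 to 0.4 kg with the latch and falls when let go. Head and latch tab rise together on an arc round the hinge axis; from about 0.3 rad the head is clear of the ball.
- drive_ball (a point): Centre of the steel drive ball, 18 mm across, 62 mm above the bench, on a 7 mm stem on the drive block (aluminium, 40 x 84 mm, top 44 mm above the bench).
- t_hex_key: Bystander: T-handle hex key, 74 x 136 x 18 mm, lying on the white wipe beyond the stage; origin under its middle.
- petri_dish: Bystander: petri dish, 64 mm across, 14 mm high, on the bench beyond the stage to the right; origin under its middle.
- kf_blank: Bystander: small round metal blank flange, 40 mm across, 16 mm high, on the bench in front of the stage's motor end; origin under its middle.
- kf_blank_large: Bystander: larger round metal blank flange, 55 mm across, 17 mm high, on the bench in front of the stage's drum end; origin under its middle.

How it is judged:
By the outcome, as a careful person would: the job done as asked, in the order asked, and still so for the second after the job is handed in, while the arm keeps its last pose, push and grip.
It also fails if it takes over 45 s, if anything falls off the work surface, if the arm or the gripper's body presses on something with over 40 N, if the wrist force passes 120 N, or if a joint passes its speed limit or range.

## Working session

There is one attempt and no reset: what is moved stays moved. The work goes in short steps, Python scripts to look and compute and a tool call to move; the robot and the scene stay as the last step left them, time stands still between calls to the robot, and variables do not carry over. Pictures are saved under pics/ and viewed, about 8 in all and at most 12, crops included, and the job is handed in when it is done.

Besides the shell and the picture viewer there is one more tool, called after ">>>" as name(argument=value, ...) on one line, values as JSON. move_arm: Moves the arm, as the interface text tells. Shifts and turns lie within -1 to 1; 1 stands for 800 mm of shift or pi rad of turn. Its arguments: {"type":"object","properties":{"jaw":{"type":"array","items":{"type":"number"}},"dp":{"type":"array","items":{"type":"array","items":{"type":"number","minimum":-1,"maximum":1}}},"rotation":{"type":"array","items":{"type":"array","items":{"type":"number","minimum":-1,"maximum":1}}},"squeeze":{"type":"number"}},"required":["jaw","dp","rotation"]}

```bash
ls; mkdir -p pics
python3 - <<'E'
from workcell import bot, grab_frame, calibration
import cv2,numpy as np
for n in ("scene","side"):
    cv2.imwrite(f"pics/{n}0.png",grab_frame(n)); c=calibration(n); print(n,np.round(c["camera_matrix"],1).tolist(),np.round(c["T"],3).tolist())
s=bot.observe(); print(s)
E
```

```text
pics
scene [[468.9, 0.0, 275.7], [0.0, 468.9, 213.5], [0.0, 0.0, 1.0]] [[-0.785, -0.406, 0.467, 0.207], [-0.619, 0.493, -0.612, 0.603], [0.018, -0.77, -0.638, 0.65], [0.0, 0.0, 0.0, 1.0]]
side [[412.0, 0.0, 285.5], [0.0, 412.0, 210.6], [0.0, 0.0, 1.0]] [[-0.58, -0.345, 0.738, -0.026], [-0.814, 0.276, -0.511, 0.502], [-0.027, -0.897, -0.441, 0.459], [0.0, 0.0, 0.0, 1.0]]
{'clock': 0.1, 'qpos': array([-0.07017945,  0.52194678, -0.03632434,  1.59996232,  0.02120215,
        1.02111522, -0.1127926 ]), 'qd': array([ 4.81594630e-05, -3.38344621e-03, -1.47943318e-04, -1.48730855e-03,
        3.11980871e-04, -5.53095107e-04,  8.22284699e-04]), 'joint_efforts': array([ 6.00351588e-03, -9.28489351e+01,  1.98515877e+00, -3.70530617e+01,
        1.82421418e-02,  5.33716375e-03, -2.83208755e-05]), 'position': array([ 6.24685334e-01, -5.04833154e-05,  2.30784022e-01]), 'tool_rot': array([-3.14054892e+00,  7.76998018e-05,  1.57077089e+00]), 'force': array([-0.75376113,  0.28198581,  0.26808753]), 'moment': array([-0.01328963, -0.01128908,  0.01114252]), 'grip_width': 0.0855413576767212}
```

View pics/scene0.png

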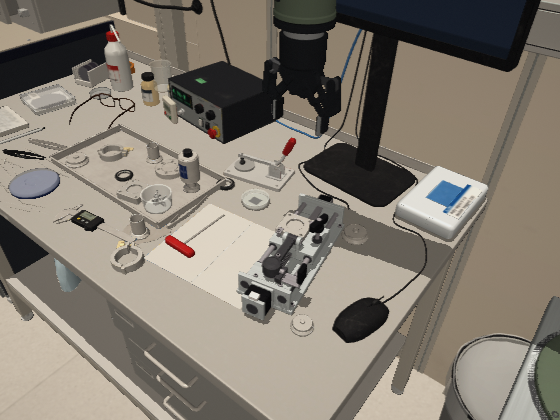

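View pics/side0.png

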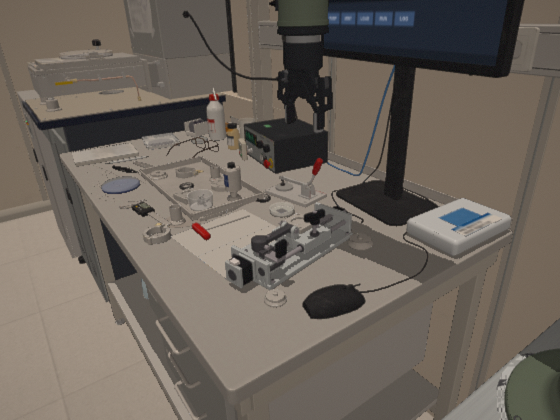

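The pictures show the stage at scene (295,255) and side (290,245), motor toward the lower left, with the robot on the right. Next: rough position, and a wrist view.

```bash
cat > h.py <<'E'
from workcell import bot, grab_frame, calibration
import cv2,numpy as np
from scipy.spatial.transform import Rotation as R
def ray(c,uv):
    K=np.array(c["camera_matrix"]);T=np.array(c["T"])
    d=T[:3,:3]@np.linalg.solve(K,[uv[0],uv[1],1.]);return T[:3,3],d/np.linalg.norm(d)
def plane(c,uv,z):
    o,d=ray(c,uv);return o+d*(z-o[2])/d[2]
def tri(cs,uvs):
    A=np.zeros((3,3));b=np.zeros(3);rs=[ray(c,u) for c,u in zip(cs,uvs)]
    for o,d in rs:
        P=np.eye(3)-np.outer(d,d);A+=P;b+=P@o
    X=np.linalg.solve(A,b);return X,[np.linalg.norm((np.eye(3)-np.outer(d,d))@(X-o))*1000 for o,d in rs]
def proj(c,X):
    T=np.linalg.inv(c["T"]);p=T[:3,:3]@X+T[:3,3];q=np.array(c["camera_matrix"])@p;return q[:2]/q[2]
E
python3 - <<'E'
from h import *
c=calibration("scene")
for n,uv,z in (("drumend",(325,215),.05),("motor",(256,300),.05),("head",(272,266),.078),("stagecentre",(295,255),.04),("blank",(302,325),.01),("dish",(255,200),.01),("blankL",(355,233),.01),("mouse",(362,320),.02)): print(n,plane(c,uv,z).round(3))
im=grab_frame("scene");cr=cv2.resize(im[180:340,210:410],None,fx=4,fy=3.75,interpolation=cv2.INTER_CUBIC)
cr=cv2.resize(im[185:335,215:385],None,fx=4,fy=4,interpolation=cv2.INTER_CUBIC)
w=grab_frame("wrist")
cv2.imwrite("pics/w0.png",w);cw=calibration("wrist");print(np.round(cw["T"],3).tolist(),np.round(cw["camera_matrix"],1).tolist())
h=np.zeros((600,800,3),np.uint8)
cv2.imwrite("pics/c0.png",cr)
E
```

```text
drumend [ 0.567 -0.03   0.05 ]
motor [0.534 0.224 0.05 ]
head [0.545 0.168 0.078]
stagecentre [0.552 0.091 0.04 ]
blank [0.462 0.191 0.01 ]
dish [ 0.74  -0.017  0.01 ]
blankL [ 0.511 -0.064  0.01 ]
mouse [0.386 0.126 0.02 ]
[[1.0, -0.0, -0.001, 0.625], [-0.0, -0.962, -0.275, 0.07], [-0.001, 0.275, -0.962, 0.374], [0.0, 0.0, 0.0, 1.0]] [[336.8, 0.0, 283.8], [0.0, 336.8, 207.5], [0.0, 0.0, 1.0]]
```

View pics/w0.png

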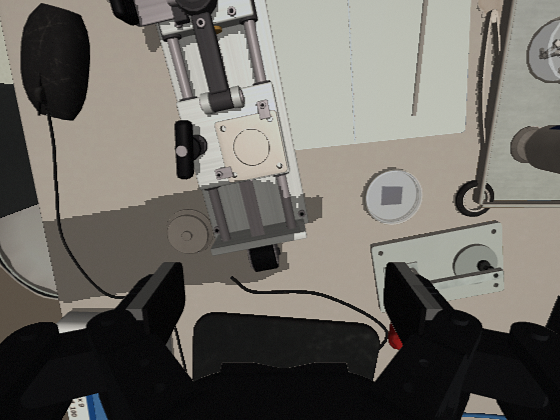

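The wrist view shows the knob bar at about (184,148), upright in the image (along world y). The tab lies cut off near (145,10), and the stage is tilted a few degrees. I'll move the camera over the stage.

>>> move_arm(jaw=[0,0,0,0], dp=[[0.045,-0.04,0],[0.045,-0.04,0],[0.045,-0.04,0],[0,0,0]], rotation=[[0,0,0],[0,0,0],[0,0,0],[0,0,0]])

```text
clock: 0.7
position: [0.5272, 0.1108, 0.2316]
tool_rot: [-3.141, -0.001, 1.575]
force: [1.2, -0.3, -0.5]
grip_width: 0.0854
```

Run:
```python
from h import *
import pickle
c=calibration("wrist");w=grab_frame("wrist");cv2.imwrite("pics/w1.png",w);pickle.dump(c,open("w1.pkl","wb"));s=bot.observe();print(s["position"],s["tool_rot"],np.round(c["T"],3).tolist())
cv2.imwrite("pics/w1b.png",cv2.resize(w[0:300,100:500],None,fx=2,fy=2,interpolation=cv2.INTER_CUBIC))
```

```text
[0.52845368 0.1090103  0.23154903] [ 3.14139965e+00 -1.74554677e-04  1.57303559e+00] [[1.0, 0.004, 0.001, 0.527], [0.004, -0.962, -0.274, 0.181], [-0.0, 0.274, -0.962, 0.374], [0.0, 0.0, 0.0, 1.0]]
```

View pics/w1b.png

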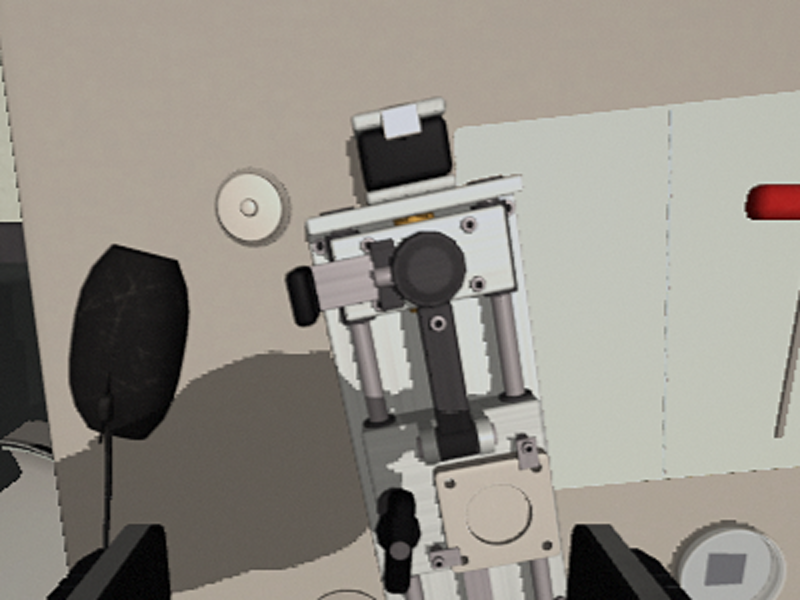

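Wrist view 1 in full-frame pixels: knob cap about (300,275), bar nearly upright in the image, tab top about (251,148), head (314,134), hinge (329,218). Triangulating the knob from both wrist places, and the head and tab against the scene view.

Run:
```python
from h import *
import pickle
c1=pickle.load(open("w1.pkl","rb"))
c0=dict(camera_matrix=c1["camera_matrix"],T=np.array([[1.0,0,-0.001,.6247],[0,-.962,-.275,.070],[-.001,.275,-.962,.374],[0,0,0,1]]))
print("cap",tri([c0,c1],[(182,152),(300,275)]), "bar mid", tri([c0,c1],[(184,150),(299.5,270.5)]))
print("block hole",tri([c0,c1],[(252,147),(349,256.5)]))
print("pivot",tri([c0,c1],[(222,98),(329,218.5)]))
p=plane(c1,(329,218.5),.067);h=plane(c1,(314.5,134),.078);t=plane(c1,(251,148),.091);k=plane(c1,(300,274),.099)
print("pivot",p,"head",h,"tab",t,"knob",k)
d=h-p;print("len",np.hypot(*d[:2]),"stage yaw deg",np.degrees(np.arctan2(d[1],d[0])))
# base plate right edge (world +x) in w1: crop pts
a=plane(c1,(100+546/2,480/2),.0);b=plane(c1,(100+372/2,300/2),.0)
# bar orientation from dark mask
w=cv2.imread("pics/w1.png");g=w.max(2);roi=np.zeros_like(g);roi[243:298,286:315]=1
m=((g<45)&(roi>0)).astype(np.uint8)
for y in range(244,298,4):
    xs=np.where(m[y])[0]; print(y,xs.min() if len(xs) else None,xs.max() if len(xs) else None,end="; ")
# shaft line: left shaft centre crop (358,325)-(377,415), right (502,300)-(518,390)
for q in (((358,325),(377,415)),((502,300),(517,390)),((308,218),(522,180)),((318,298),(512,262))):
    P=[plane(c1,(100+u/2,v/2),.04) for u,v in q];e=P[1]-P[0];print("\ndir",np.degrees(np.arctan2(e[1],e[0])),end="")
cs=calibration("scene");print("\nproj head,tab in scene",proj(cs,h),proj(cs,t),proj(cs,k))
sc=cv2.imread("pics/scene0.png");cv2.imwrite("pics/c0.png",cv2.resize(sc[190:310,230:360],None,fx=5,fy=5,interpolation=cv2.INTER_CUBIC))
```

```text
cap (array([0.54156769, 0.03823077, 0.09704705]), [np.float64(0.3316379025503005), np.float64(0.33163790255036396)]) bar mid (array([0.5413401 , 0.0391463 , 0.09002395]), [np.float64(0.4287098138398502), np.float64(0.42870981384001583)])
block hole (array([0.59444068, 0.03764363, 0.05390068]), [np.float64(0.08690200909454326), np.float64(0.08690200909454025)])
pivot (array([0.5704576 , 0.08143786, 0.06336463]), [np.float64(0.3522135200470088), np.float64(0.35221352004704637)])
pivot [0.57019861 0.08284486 0.067     ] head [0.55303058 0.16271063 0.078     ] tab [0.49929462 0.15188569 0.091     ] knob [0.54167549 0.04048897 0.099     ]
len 0.08169015989233776 stage yaw deg 102.1317468441736
244 295 300; 248 290 305; 252 289 306; 256 289 306; 260 289 308; 264 288 309; 268 289 309; 272 290 307; 276 293 305; 280 293 305; 284 293 304; 288 292 304; 292 292 304; 296 297 302; 
dir -78.08114416156351
dir -77.21342447829632
dir 9.862475091529472
dir 10.612069870366629
proj head,tab in scene [270.21575779 261.85457372] [299.96185566 267.4936652 ] [317.30915568 219.19355002]
```

View pics/c0.png

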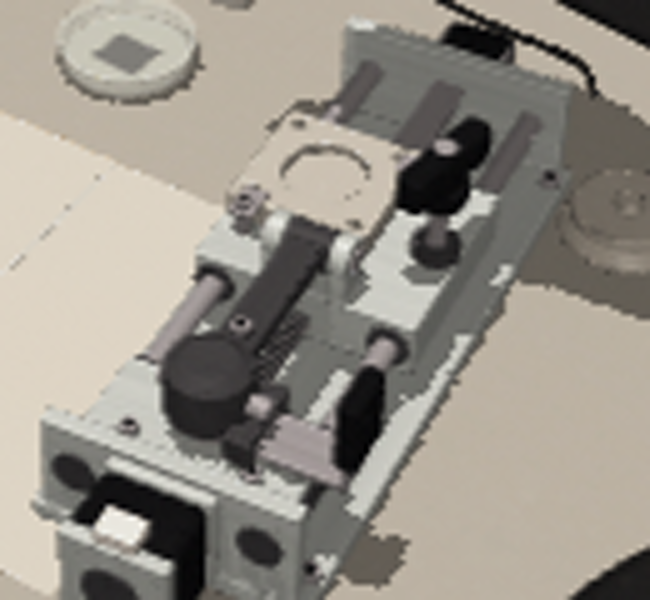

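Heights agree: bar 90 mm, cap 97 mm, block 54 mm, hinge 63 mm; stage x at about 101.5° yaw. The knob is at (0.5415, 0.039) with its bar close to world y, so its angle is about 0.2 rad. I'll go to it with the tip at z of about 0.083, which keeps the pads above the hub.

>>> move_arm(jaw=[0,0,0,0,0,0], dp=[[-0.045,0.008,0],[-0.042,0.008,0.025],[0,0,0.065],[0,0,0.065],[0,0,0.03],[0,0,0]], rotation=[[0,0,0],[0,0,0],[0,0,0],[0,0,0],[0,0,0],[0,0,0]])

```text
clock: 1.5
position: [0.5412, 0.0373, 0.0817]
tool_rot: [-3.139, 0.001, 1.57]
force: [0.0, 0.1, 0.6]
grip_width: 0.0853
```

Run:
```python
from h import *
w=grab_frame("wrist");s=grab_frame("side")
cs=calibration("side");print(proj(cs,np.array([.5415,.0395,.09])),bot.observe()["position"])
a=w[150:420,80:480];b=s[170:290,220:380]
cv2.imwrite("pics/k1.png",np.vstack([cv2.resize(a,(450,304)),cv2.resize(b,(450,296),interpolation=cv2.INTER_CUBIC)]))
```

```text
[314.27213175 214.4607126 ] [0.54247283 0.03778495 0.08396992]
```

View pics/k1.png

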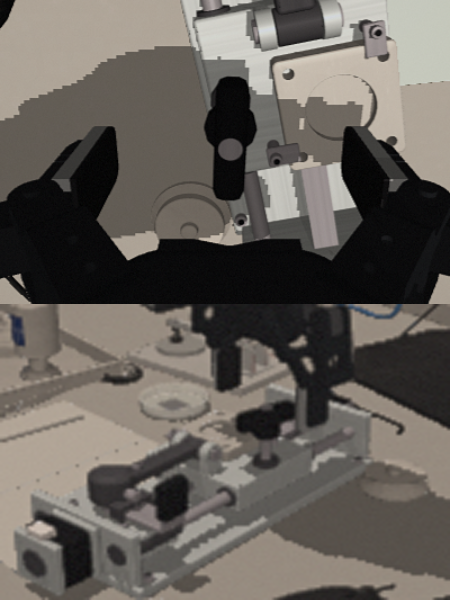

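The bar stands centred between the open fingers and parallel to the pads. Closing.

>>> move_arm(jaw=[255,255,255,255,255,255,255,255], dp=[[0.002,0,0],[0,0,0],[0,0,0],[0,0,0],[0,0,0],[0,0,0],[0,0,0],[0,0,0]], rotation=[[0,0,0],[0,0,0],[0,0,0],[0,0,0],[0,0,0],[0,0,0],[0,0,0],[0,0,0]], squeeze=60)

```text
clock: 2.6
position: [0.5416, 0.0399, 0.0836]
tool_rot: [-3.141, 0.0, 1.571]
force: [-3.3, -0.3, 5.9]
grip_width: 0.011
```

>>> move_arm(jaw=[255,255,255,255,255,255,255], dp=[[0,0,0],[0,0,0],[0,0,0],[0,0,0],[0,0,0],[0,0,0],[0,0,0]], rotation=[[0,0,0.05],[0,0,0.05],[0,0,0.05],[0,0,0.05],[0,0,0.05],[0,0,0.05],[0,0,0]])

```text
clock: 3.48
position: [0.5425, 0.0396, 0.0838]
tool_rot: [3.14, -0.001, 0.625]
force: [-0.6, -3.9, 9.6]
grip_width: 0.011
```

```bash
python3 -c "
from workcell import bot
s=bot.observe();print(s['position'],s['tool_rot'],s['force'],s['moment'],s['grip_width'],s['qpos'])"
```

```text
[0.54245702 0.03964842 0.0838338 ] [ 3.14029083e+00 -8.40909654e-04  6.25485581e-01] [-0.59818729 -3.8549983   9.62608344] [-0.74657169 -0.10200219 -0.02374968] 0.010999899411114728 [-0.33534115  0.61594387  0.21173163  1.93995485 -0.21350563  0.60566466
 -0.93073954]
```

>>> move_arm(jaw=[255,255,255,255], dp=[[0,0,0],[0,0,0],[0,0,0],[0,0,0]], rotation=[[0,0,0.04],[0,0,0.035],[0,0,0.02],[0,0,0]])

```text
clock: 3.98
position: [0.5429, 0.0396, 0.084]
tool_rot: [3.14, -0.002, 0.33]
force: [1.8, -3.7, 9.7]
grip_width: 0.0108
```

```bash
python3 -c "
from workcell import bot
s=bot.observe();print(s['position'],s['tool_rot'],s['force'],s['moment'],s['grip_width'],s['qpos'])"
```

```text
[0.54288031 0.03961921 0.08400256] [ 3.14024216e+00 -2.04323462e-03  3.29747096e-01] [ 1.82901005 -3.65444995  9.74122442] [-0.83878001 -0.51721256  0.87459705] 0.010837251878340833 [-0.39226373  0.62652225  0.29222333  1.94254724 -0.29688131  0.61153509
 -1.1492297 ]
```

The angle is about 1.44 rad by tool yaw, and the moment has jumped to 0.87 N m against a turning torque of at most 0.3, so the knob is at its stop. Part-opening the jaws, rising and turning back to the stage axis.

>>> move_arm(jaw=[120,120,120,120,120,120,120], dp=[[0,0,0],[0,0,0],[0,0,0],[0,0,-0.04],[0,0,-0.06],[0,0,-0.06],[0,0,0]], rotation=[[0,0,0],[0,0,0],[0,0,0],[0,0,0],[0,0,0],[0,0,0],[0,0,0]])

```text
clock: 4.85
position: [0.5432, 0.0401, 0.2144]
tool_rot: [3.141, -0.005, 0.33]
force: [0.5, -0.4, -2.3]
grip_width: 0.045
```

>>> move_arm(jaw=[120,120,120,120,120,120,120,120,120], dp=[[0,0,0],[0,0,0],[0,0,0],[0,0,0],[0,0,0],[0,0,0],[0,0,0],[0,0,0],[0,0,0]], rotation=[[0,0,-0.057],[0,0,-0.057],[0,0,-0.057],[0,0,-0.057],[0,0,-0.057],[0,0,-0.057],[0,0,-0.057],[0,0,-0.06],[0,0,0]])

```text
clock: 5.98
position: [0.5414, 0.0398, 0.2106]
tool_rot: [-3.141, -0.001, 1.77]
force: [0.5, -0.0, -0.3]
grip_width: 0.0449
```

Run:
```python
from h import *
import pickle
c=calibration("wrist");w=grab_frame("wrist");cv2.imwrite("pics/w2.png",w);pickle.dump(c,open("w2.pkl","wb"));s=bot.observe();print(s["clock"],s["position"],s["tool_rot"],s["grip_width"],s["force"],np.round(c["T"],3).tolist())
cv2.imwrite("pics/w2b.png",cv2.resize(w[0:300,80:480],None,fx=2,fy=2,interpolation=cv2.INTER_CUBIC))
```

```text
6.025 [0.54149223 0.03977888 0.21071731] [-3.14063897e+00 -3.62385070e-04  1.76629504e+00] 0.04534676904099523 [0.28102946 0.36784345 0.53211849] [[0.98, 0.19, 0.053, 0.527], [0.197, -0.943, -0.269, 0.109], [-0.001, 0.274, -0.962, 0.353], [0.0, 0.0, 0.0, 1.0]]
```

View pics/w2b.png

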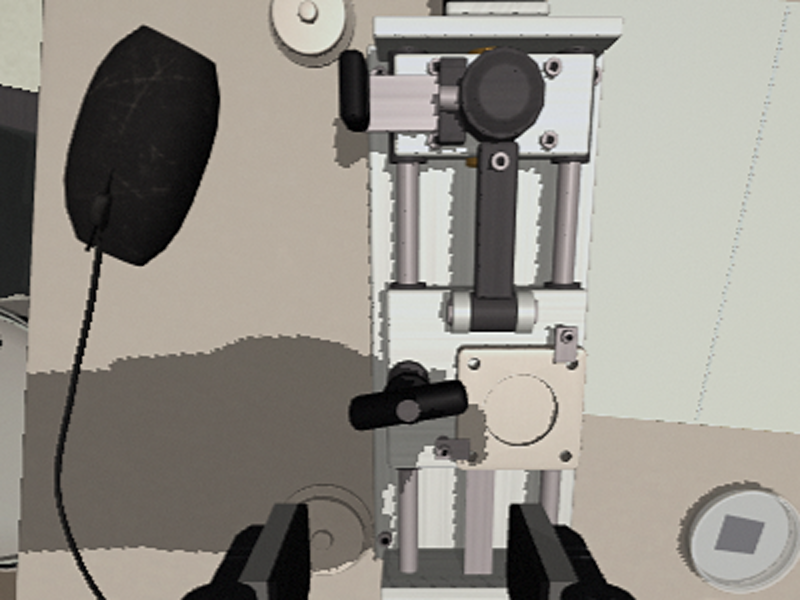

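Stage axes are now upright in the picture. The bar runs (350,412)–(466,395), about 82° from the stage axis (1.42 rad), so it is tight and has stayed put. Tab top is about crop (352,80), head (503,93). Triangulating with view 1.

Run:
```python
from h import *
import pickle
c1=pickle.load(open("w1.pkl","rb"));c2=pickle.load(open("w2.pkl","rb"))
print("tab top",tri([c1,c2],[(250,147.5),(256,40)]))
print("head top",tri([c1,c2],[(314.5,134),(331.5,46)]))
print("hinge", tri([c1,c2],[(329,218.5),(327,156.5)]))
# dark x-extent of tab at rows
w=cv2.imread("pics/w2.png").max(2)
for y in (28,32,40,48,56,62):
    xs=np.where(w[y,245:270]<60)[0]+245;print(y,xs.min(),xs.max(),end="; ")
ys=np.where(w[15:75,256]<60)[0]+15;print(ys.min(),ys.max())
s=bot.observe();Rt=R.from_euler("xyz",s["tool_rot"]).as_matrix()
for X in ([.499,.152,.064],):print("tool delta/0.8",Rt.T@(np.array(X)-s["position"])/.8)
```

```text
tab top (array([0.49856018, 0.15246481, 0.09271696]), [np.float64(0.08108061208088324), np.float64(0.08108061208110452)])
head top (array([0.55322827, 0.1625454 , 0.07532669]), [np.float64(0.040164801421926195), np.float64(0.040164801421978105)])
hinge (array([0.57213812, 0.07877568, 0.0543061 ]), [np.float64(0.13967981642114968), np.float64(0.13967981642114916)])
28 250 261; 32 250 263; 40 250 263; 48 250 264; 56 250 264; 62 253 263; 25 65
tool delta/0.8 [ 0.14785574 -0.02467903  0.18347385]
```

Tab at (0.4985, 0.152), top 92 mm, 55.6 mm from the head; this agrees with the text. Narrowing the jaws to about 24 mm, moving over and going down.

>>> move_arm(jaw=[180,180,180,180,180,180,180], dp=[[0.074,-0.0125,0],[0.074,-0.012,0],[0,0,0.06],[0,0,0.05],[0,0,0.035],[0,0,0],[0,0,0]], rotation=[[0,0,0],[0,0,0],[0,0,0],[0,0,0],[0,0,0],[0,0,0],[0,0,0]])

```text
clock: 6.9
position: [0.4995, 0.1523, 0.0962]
tool_rot: [3.141, -0.0, 1.769]
force: [0.6, 0.9, 0.2]
grip_width: 0.0252
```

Run:
```python
from h import *
w=grab_frame("wrist");s=grab_frame("side");o=bot.observe()
print(o["position"],o["tool_rot"],o["grip_width"],o["force"])
a=w[100:400,80:480];b=s[190:310,220:380]
cv2.imwrite("pics/t1.png",np.vstack([cv2.resize(a,(400,300)),cv2.resize(b,(400,300),interpolation=cv2.INTER_CUBIC)]))
```

```text
[0.4997208  0.15234114 0.0965204 ] [ 3.13978162e+00 -2.93744117e-04  1.76965007e+00] 0.025253264410727252 [-0.04868528  0.16583967 -0.35450327]
```

View pics/t1.png

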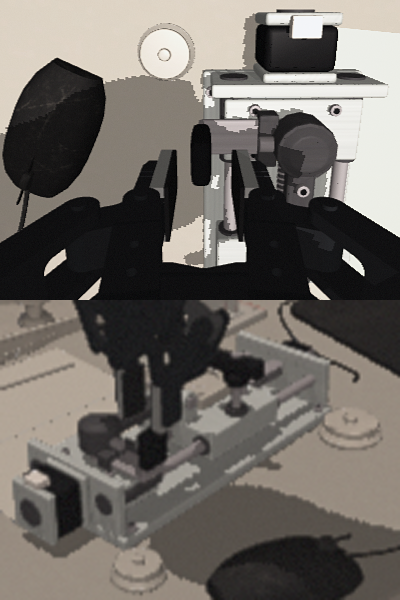

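The tab stands centred between the fingers with room on the head side. Going down the last 30 mm and closing.

>>> move_arm(jaw=[180,180,180,255,255,255,255,255], dp=[[0,-0.001,0.019],[0,0,0.019],[0,0,0],[0,0,0],[0,0,0],[0,0,0],[0,0,0],[0,0,0]], rotation=[[0,0,0],[0,0,0],[0,0,0],[0,0,0],[0,0,0],[0,0,0],[0,0,0],[0,0,0]], squeeze=60)

```text
clock: 8.0
position: [0.4982, 0.1519, 0.065]
tool_rot: [-3.141, 0.0, 1.771]
force: [-1.9, -1.4, -1.2]
grip_width: 0.0086
```

>>> move_arm(jaw=[255,255,255,255,255], dp=[[0,-0.006,0],[0,-0.006,0],[0,-0.006,0],[0,0,0],[0,0,0]], rotation=[[0,0,0],[0,0,0],[0,0,0],[0,0,0],[0,0,0]])

```text
clock: 8.62
position: [0.4849, 0.1492, 0.0651]
tool_rot: [3.14, -0.0, 1.771]
force: [6.8, -0.9, -7.1]
grip_width: 0.0085
```

>>> move_arm(jaw=[255,255,255], dp=[[0,-0.002,0],[0,-0.001,0],[0,0,0]], rotation=[[0,0,0],[0,0,0],[0,0,0]])

```text
clock: 9.0
position: [0.4831, 0.1487, 0.0652]
tool_rot: [3.139, -0.0, 1.771]
force: [9.0, -1.2, -7.1]
grip_width: 0.0084
```

Latch at about 15.4 mm by TCP travel, and the force is up to 9 N, so it is at the stop. Starting the lift arc: per row 0.11 rad about tool +y, up 9.2 mm, back 0.8 mm.

>>> move_arm(jaw=[255,255,255], dp=[[-0.001,0,-0.0115],[-0.001,0,-0.0115],[0,0,0]], rotation=[[0,0.035,0],[0,0.035,0],[0,0,0]])

```text
clock: 9.38
position: [0.4848, 0.1422, 0.0838]
tool_rot: [3.138, -0.22, 1.764]
force: [10.6, -12.9, -3.3]
grip_width: 0.0082
```

Run:
```python
from h import *
w=grab_frame("wrist");s=grab_frame("side");o=bot.observe()
print(o["position"],o["tool_rot"],o["grip_width"],o["force"],o["qpos"])
a=w[60:360,80:480];b=s[170:290,220:380]
cv2.imwrite("pics/l1.png",np.vstack([cv2.resize(a,(400,300)),cv2.resize(b,(400,300),interpolation=cv2.INTER_CUBIC)]))
```

```text
[0.48447714 0.14314111 0.08345144] [ 3.13817093 -0.21811921  1.76666566] 0.00823159509454356 [  9.77062414 -13.4547725   -2.86569802] [-0.0767749   0.57687863 -0.24906324  2.02997665 -0.16243327  0.531604
  0.0496274 ]
```

View pics/l1.png

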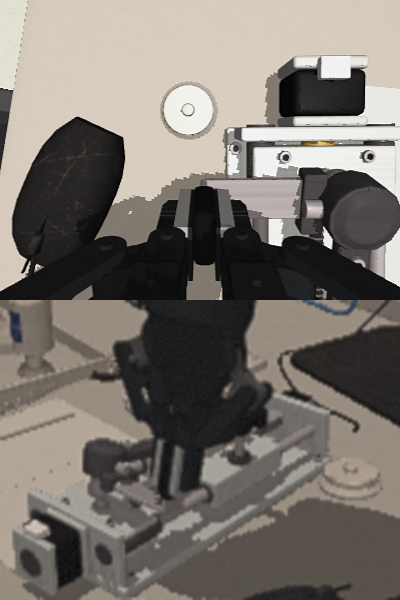

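The head has lifted off and the tab is held. The lengthwise force of −13 N and about 3 mm of TCP offset need a check: has the carriage moved?

Run:
```python
from h import *
new=grab_frame("scene");old=cv2.imread("pics/scene0.png")
cv2.imwrite("pics/scene2.png",new)
up=lambda a:cv2.resize(cv2.cvtColor(a,cv2.COLOR_BGR2GRAY),None,fx=6,fy=6,interpolation=cv2.INTER_CUBIC)
def sh(n,x0,y0,x1,y1,m=5):
    t=up(old[y0:y1,x0:x1]);r=cv2.matchTemplate(up(new[y0-m:y1+m,x0-m:x1+m]),t,cv2.TM_CCOEFF_NORMED);_,v,_,l=cv2.minMaxLoc(r);print(n,(l[0]/6-m,l[1]/6-m),round(v,3))
sh("block",276,212,313,238);sh("blocktop",284,216,305,230);sh("hinge",281,231,303,246);sh("endplate L",296,192,308,214);sh("motor",240,270,272,308);sh("wipe/hex",165,210,225,260)
cs=calibration("scene");a=proj(cs,np.array([.594,.0376,.056]));b=proj(cs,np.array([.5946,.0346,.056]));print("3mm -x gives",b-a)
cv2.imwrite("pics/l2.png",np.hstack([cv2.resize(i[185:310,235:345],None,fx=3.6,fy=3.6,interpolation=cv2.INTER_CUBIC) for i in (old,new)]))
```

```text
block (0.5, -1.0) 0.189
blocktop (-3.333333333333333, -5.0) 0.147
hinge (1.166666666666667, -1.6666666666666665) 0.313
endplate L (-2.0, -0.16666666666666696) 0.691
motor (0.16666666666666696, 0.0) 0.938
wipe/hex (0.0, 0.0) 1.0
3mm -x gives [ 0.67266214 -0.91408779]
```

View pics/l2.png

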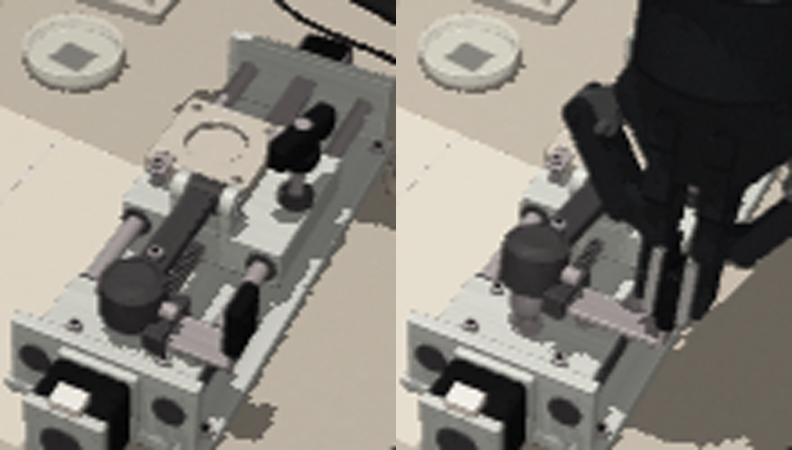

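Run:
```python
from h import *
new=cv2.imread("pics/scene2.png");old=cv2.imread("pics/scene0.png")
up=lambda a:cv2.resize(cv2.cvtColor(a,cv2.COLOR_BGR2GRAY),None,fx=8,fy=8,interpolation=cv2.INTER_CUBIC)
def sh(n,x0,y0,x1,y1,m=4):
    t=up(old[y0:y1,x0:x1]);r=cv2.matchTemplate(up(new[y0-m:y1+m,x0-m:x1+m]),t,cv2.TM_CCOEFF_NORMED);_,v,_,l=cv2.minMaxLoc(r);print(n,(l[0]/8-m,l[1]/8-m),round(v,3))
f=lambda u,v:(int(235+u/3.6),int(185+v/3.6))
sh("bolt",*f(142,142),*f(176,186));sh("bolt2",*f(146,148),*f(172,180));sh("collar",*f(112,205),*f(152,235));sh("corner",*f(116,180),*f(160,230));sh("platebolt",*f(60,310),*f(95,340))
# wrist: compare w1 and w2 (before/after clamp) hinge/stage features in stage frame printed earlier; shafts collar
```

```text
bolt (0.75, -1.0) 0.965
bolt2 (0.875, -1.0) 0.956
collar (0.5, -1.25) 0.925
corner (0.625, -1.125) 0.98
platebolt (0.0, 0.0) 0.998
```

The carriage appears about 3 mm toward −x against the first picture. I need to know when that happened: at the clamping or at the lift.

Run:
```python
from h import *
import pickle
c1=pickle.load(open("w1.pkl","rb"));c2=pickle.load(open("w2.pkl","rb"))
ex=np.array([np.cos(1.7715),np.sin(1.7715),0]);
w1=cv2.imread("pics/w1.png");w2=cv2.imread("pics/w2.png")
# rectify both views onto the plane z in stage axes, 0.5 mm/px, then match templates
def rect(w,c,z):
    O=np.array([.5535,.1627,z]);ey=np.array([-ex[1],ex[0],0])
    pts=[(x,y) for x in(-.15,.03) for y in(-.06,.06)]
    src=np.float32([proj(c,O+x*ex+y*ey) for x,y in pts]);dst=np.float32([((x+.15)/.0005,(y+.06)/.0005) for x,y in pts])
    return cv2.cvtColor(cv2.warpPerspective(w,cv2.getPerspectiveTransform(src,dst),(360,240)),cv2.COLOR_BGR2GRAY)
def sh(n,z,X,Y,m=16):
    a,b=rect(w1,c1,z),rect(w2,c2,z);x0,x1=[int((v+.15)/.0005) for v in X];y0,y1=[int((v+.06)/.0005) for v in Y]
    r=cv2.matchTemplate(b[y0-m:y1+m,x0-m:x1+m],a[y0:y1,x0:x1],cv2.TM_CCOEFF_NORMED);_,v,_,l=cv2.minMaxLoc(r);print(n,"shift mm",(l[0]-m)/2,(l[1]-m)/2,round(v,3))
sh("block top",.056,(-.14,-.09),(-.045,.01));sh("hinge",.067,(-.095,-.07),(-.025,.025));sh("deck corner",.046,(-.08,-.06),(-.05,-.02))
sh("head",.078,(-.02,.02),(-.02,.02));sh("drive block screws",.044,(-.02,.022),(-.042,-.02))
```

```text
block top shift mm 0.0 0.0 0.664
hinge shift mm -3.0 0.0 0.751
deck corner shift mm -0.5 1.0 0.889
head shift mm 3.0 -0.5 0.673
drive block screws shift mm 0.5 0.0 0.886
```

The carriage had not moved when the clamp was tight (deck −0.5 mm, block 0), so the shift came with the lift, with the socket skirt probably rubbing on the ball. The commanded arc still pulls it back toward its proper place. I'll lift clear of the ball and re-check.

>>> move_arm(jaw=[255,255,255,255], dp=[[-0.0005,0,-0.006],[-0.0005,0,-0.006],[-0.0005,0,-0.006],[0,0,0]], rotation=[[0,0.0175,0],[0,0.0175,0],[0,0.0175,0],[0,0,0]])

```text
clock: 10.02
position: [0.485, 0.1398, 0.0969]
tool_rot: [3.139, -0.385, 1.769]
force: [9.4, -4.0, -3.8]
grip_width: 0.0084
```

```bash
cat > chk.py <<'E'
from h import *
import sys
new=grab_frame("scene");old=cv2.imread("pics/scene0.png");cv2.imwrite(f"pics/{sys.argv[1]}.png",new)
up=lambda a:cv2.resize(cv2.cvtColor(a,cv2.COLOR_BGR2GRAY),None,fx=8,fy=8,interpolation=cv2.INTER_CUBIC)
def sh(n,x0,y0,x1,y1,m=4):
    t=up(old[y0:y1,x0:x1]);r=cv2.matchTemplate(up(new[y0-m:y1+m,x0-m:x1+m]),t,cv2.TM_CCOEFF_NORMED);_,v,_,l=cv2.minMaxLoc(r);print(n,(l[0]/8-m,l[1]/8-m),round(v,3))
f=lambda u,v:(int(235+u/3.6),int(185+v/3.6))
sh("bolt",*f(142,142),*f(176,186));sh("collar",*f(112,205),*f(152,235));sh("corner",*f(116,180),*f(160,230));sh("platebolt",*f(60,310),*f(95,340))
o=bot.observe();p=o["position"];print(o["clock"],p,o["tool_rot"],o["grip_width"],o["force"],o["moment"])
ex=np.array([np.cos(1.7715),np.sin(1.7715),0]);th=-o["tool_rot"][1]
S=np.array([.4831,.1487,.0652]);d=p-S
print("th",th,"dx obs",d@ex*1e3,"exp",-84*(1-np.cos(th))-3.2*np.sin(th),"dz obs",d[2]*1e3,"exp",84*np.sin(th)-3.2*(1-np.cos(th)),"dy",d@[-ex[1],ex[0],0]*1e3)
E
python3 chk.py scene3
```

```text
bolt (0.375, -0.5) 0.92
collar (-2.25, -1.5) 0.711
corner (-1.25, -1.75) 0.772
platebolt (0.0, 0.0) 0.998
10.075 [0.48502416 0.13981667 0.09681664] [ 3.13849308 -0.38392843  1.76885854] 0.008247005130090914 [ 9.53897312 -5.32573338 -4.95707539] [-1.92125338 -1.74740958 -0.50952275]
th 0.3839284294234824 dx obs -9.08861028155342 exp -7.313782088986904 dz obs 31.616643200260587 exp 31.230567560012926 dy -0.11456130240419665
```

The carriage has come part-way back: 1.6–1.8 mm off now, lengthwise force about −5 N. A small +x nudge of 1.6 mm will restore it and show whether the clamp holds.

>>> move_arm(jaw=[255,255,255], dp=[[0.00185,0,0.00075],[0,0,0],[0,0,0]], rotation=[[0,0,0],[0,0,0],[0,0,0]])

```text
clock: 10.45
position: [0.4848, 0.141, 0.0966]
tool_rot: [3.138, -0.382, 1.769]
force: [9.7, -8.8, -6.2]
grip_width: 0.0083
```

```bash
python3 chk.py scene4
```

```text
bolt (0.25, -0.125) 0.948
collar (-2.5, -1.0) 0.714
corner (-1.625, -1.25) 0.777
platebolt (0.0, 0.0) 0.998
10.5 [0.48478064 0.14103285 0.09663133] [ 3.138278   -0.38236456  1.76926751] 0.00861546958237928 [10.59013379 -8.81228667 -6.43621439] [-2.76335217 -1.9900207  -0.61397532]
th 0.38236455772545574 dx obs -7.848292681325307 exp -7.260030896299651 dz obs 31.43132997427134 exp 31.110598099757972 dy -0.11838569827556328
```

The nudge moved the carriage back to within about 0.6 mm, and the force rose 4 N, so the clamp does grip. Raising farther to about 0.55 rad along the exact arc.

>>> move_arm(jaw=[255,255,255,255,255], dp=[[-0.0004,0,-0.0058],[-0.0004,0,-0.0058],[-0.0004,0,-0.0058],[0,0,0],[0,0,0]], rotation=[[0,0.0175,0],[0,0.0175,0],[0,0.0175,0],[0,0,0],[0,0,0]])

```text
clock: 11.12
position: [0.486, 0.135, 0.1089]
tool_rot: [3.138, -0.548, 1.77]
force: [7.9, -3.9, -2.9]
grip_width: 0.0083
```

```bash
python3 chk.py scene5
python3 - <<'E'
from h import *
s=grab_frame("side");n=cv2.imread("pics/scene5.png")
cv2.imwrite("pics/f1.png",np.hstack([cv2.resize(i,(390,450),interpolation=cv2.INTER_CUBIC) for i in (n[180:310,235:348],s[165:290,222:330])]))
E
```

```text
bolt (-0.125, -0.375) 0.828
collar (-3.125, 0.75) 0.676
corner (-1.875, -4.0) 0.575
platebolt (0.0, 0.0) 0.998
11.175 [0.48600067 0.13501149 0.10887523] [ 3.13828503 -0.54783366  1.77002274] 0.008112412306740894 [ 7.7503797  -3.68791209 -4.25949828] [-1.89521038 -1.58387988 -0.72038744]
th 0.54783365863263 dx obs -13.992013105491345 exp -13.959678730292461 dz obs 43.67522516576496 exp 43.282183645308166 dy -0.11351713356009988
```

View pics/f1.png

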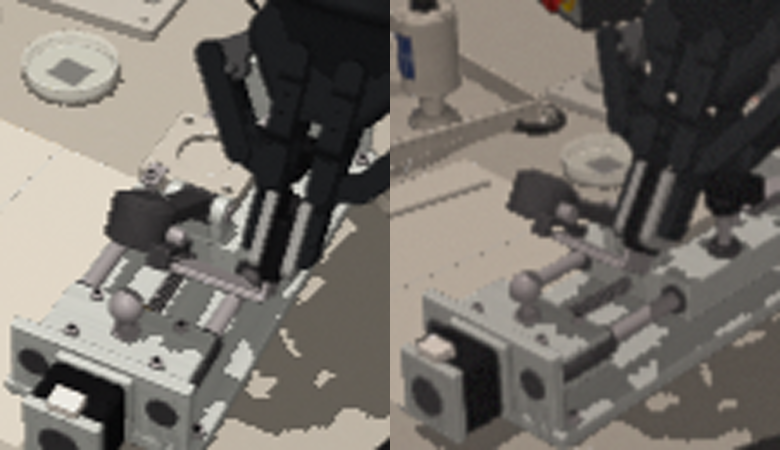

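The head is clear of the bare ball in both views (scene crop (125,305), side crop (525,285)), and the tab is firmly held. TCP is on the original-hinge arc to 0.03 mm at 0.548 rad, so the carriage is where it started. Handing in.

```bash
python3 -c "
from workcell import workorder,bot
print(workorder.job_done());print(bot.observe()['clock'])"
```

```text
the job is handed in; nothing more can be done
None
the job is handed in; nothing more can be done
```

The coupler is off the drive ball and I handed the job in at about 11 s with the head still held raised, but the carriage slid about 3 mm and came back during the lift.

**What I did:**
- **Clamp knob:** I turned it clockwise to its stop. The tool yaw gives about 1.44 rad and the picture about 1.42 rad, with the moment jumping to 0.87 N m at the end.
- **Latch:** I pulled the tab about 15.4 mm to its stop. The pull reached 9 N.
- **Coupler head:** I lifted it to about 0.55 rad, roughly 44 mm up. The last pictures show the bare ball well below it and the tab still gripped.

**What disagreed:** At about 0.22 rad the carriage had shifted about 3 mm toward the drum end, with −13 N along the shafts. The likely cause is the coupler rubbing on the ball. The clamp gripped, but it did not stop that shift.

**How it was put right:** Part of the shift came back as I lifted on. I then nudged the carriage back toward its starting place through the drawbar.

**Final position:**
- By tool position, the carriage was within 0.1 mm of where it started.
- The clearest picture match, a bolt on the carriage, showed less than half a pixel of shift (about 1 mm). Two other carriage features were too hidden by the arm to give a reading.

**Things lying round the stage:** I noticed none of them disturbed. Only the hex key area was measured, at the time of the 3 mm shift, and it had not moved.

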